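# Unpin the carrier tray, draw it out and fit its cover

### The job

Free the carrier box's tray: pull the spring pin's T-handle up, turn it anticlockwise (seen from above) and let it down into its rest notch so that it stays out by itself, then draw the tray by its post out from under the hood to the stop. Fit the cover on the box: tuck one of its edges under the lip at the front of the box and turn the rest down so that the cover lies flat and squarely on the rim, then let go. Leave the other things on the bench where they are.

Things in the scene. Friction and masses are not known exactly. Their poses are not given: they have to be found in the camera images.
- dock: White bench dock fixed to the table, 400 mm long (x), 170 mm wide; origin under the centre of its base plate. The tray comes out along its -x axis, towards the robot; z up. A hood 196 mm wide, 150 mm high (canister on it to 190 mm), covers it from x = +85 to +200 mm. On its +y side, at x = +60, y = +112 mm, stands the spring pin in a round collar 64 mm across, 90 mm high.
- pin_handle (a point): Centre of the spring pin's black T-handle, 138 mm high when down: a bar 76 mm long (the point's x axis), 14 mm wide (y), 26 mm high (z), on the vertical 12 mm steel pin; the point rises and turns with it. When down the bar lies along the dock's x axis. The collar's crown, with a slot and a shallow rest notch, is 35 mm below the bar's underside.
- pin_lift (a joint): How far the pin is pulled up, m: 0 down (locking the tray), at most 0.032. A spring pulls it down with about 4 N when down, 10 N when up. It can turn only when lifted more than 0.024; at rest in the notch it stands at about 0.0195, clear of the tray. Let go anywhere else it may drop back and lock.
- pin_turn (a joint): Turn of the T-handle, rad, anticlockwise from above: 0 over the slot, rest notch at 1.2 (it drops in from about 1.11 to the stop at 1.3). It cannot turn clockwise from 0.
- tray (a joint): How far the tray is drawn out, m: 0 in (under the hood, pinned) to 0.12 at its stop, along the dock's -x axis. Sliding friction about 3 N; it stays where it is left.
- post_top (a point): Top of the tray's upright steel post, which is 16 mm in diameter and 92 mm tall, its top 110 mm over the table; it moves with the tray. The front of the box is 45 mm behind it (+x of the dock).
- rim (a point): Centre of the open carrier box (clear, 160 mm in x, 140 mm in y, blue rim 12 mm wide) at the height of its rim, 100 mm over the table; axes as the dock's; moves with the tray. Along its front (-x) edge stands a steel lip 110 mm wide: upright face at x = -80 mm, overhang 4 mm thick from there to x = -64 mm, its underside 14 mm above the rim. The cover's edge goes under it.
- cover: Loose flat steel cover, 154 mm (x) by 136 mm (y), 5 mm thick, 0.28 kg, with two pale filter strips; origin at the centre of its underside. Both ends are alike. On the box it lies between 3 mm in front of the rim's centre (edge against the lip's upright face) and some mm behind.
- cover_handle (a point): Centre of the cover's handle bar, 41 mm above its underside: 12 mm wide (x) and high, 88 mm long (y), clear below by 30 mm between its two end feet (76 mm apart).
- pellet_bin: Bystander: open steel bin 150 x 130 x 60 mm high, origin under its centre.
- water_bottle_a: Bystander: clear standing bottle with a steel cap, 60 mm across, 170 mm high, origin under its centre.
- water_bottle_b: Bystander: a second bottle like water_bottle_a.
- glove_box: Bystander: cardboard box 230 x 120 x 75 mm high, origin under its centre.
- brush: Bystander: hand brush lying on the table, 190 mm long.
- scoop_cup: Bystander: steel mug 70 mm across, 80 mm high, origin under its centre.
- record_block: Bystander: paper pad 90 x 130 x 20 mm, origin under its centre.
Not all that is in view belongs to the job. Leave any turquoise look-alike of the cover alone.

How it is judged:
By the outcome, as a careful person would: the job done as asked, in the order asked, and still so for the second after the job is handed in, with the robot touching nothing.
It also fails if it takes over 69 s, if anything falls off the work surface, if the arm or the gripper's body presses on something with over 40 N, if the wrist force passes 120 N, or if a joint passes its speed limit or range.

### The arm

A 7-joint arm with a two-finger parallel gripper is mounted at the origin on the work surface. World frame = base frame: x ahead of the robot, y to its left, z up, the work surface at z = 0. Lengths are in mm, angles in rad, forces in N, time in s.
With the tool pointing down it reaches from about 400 to 850 mm from the base axis. Payload 4.4 kg.
Tool frame: the origin (TCP) lies at the very end of the fingers, on their centre line; the grasp point (between the pads) lies 19 mm behind it (arm.grasp_offset is the distance from the TCP to the grasp point, in mm); z points along the fingers, y is the line along which they close (so a half turn about z gives the same grasp; the last joint's range is limited). The gripper opens to 94 mm and grips with 3 to 60 N. Pads are 16 mm wide; open, the fingers measure 119 mm over their backs; the gripper's body (75 mm by 177 mm) begins 78 mm behind the grasp point.
Start: joints at [-1.184, 0.628, 0.038, 1.517, -0.027, 0.996, -0.02], TCP at [284.344, 584.523, 205.478] pointing down, gripper open.
Joint ranges: [-3.06, 3.06], [-0.37, 2.12], [-1.25, 1.32], [0.18, 2.47], [-1.1, 4.24], [0.23, 1.98], [-2.94, 2.94]. Speed limits (rad/s): [2.57, 2.57, 3.14, 3.14, 3.14, 3.14, 3.14].

### API

Orientations are given as [roll, pitch, yaw] about the fixed x, y, z axes, in that order (R = Rz(yaw) Ry(pitch) Rx(roll)).
In Python, from rig import arm gives the robot as it stands. The module is installed in compiled form; this text tells all that it offers.
- The arm moves only by the tool apply_moves, never from a script. Its argument "targets" is a list of rows, each an object with "offset": the shift along the tool's x, y, z in units of 0.02 m (1.0 is 0.02 m), a list of three; "yaw": the turn about the tool's z in units of 0.08 rad (1.0 is 0.08 rad); "gripper": the closure, from -1 (fully open) to 1 (shut). A call has exactly 10 rows; each row shifts and turns the commanded pose from where the row before left it, along the tool's axes as they then stand; what a row does not reach is not made up. A row lasts 1/12 s, in which the tool goes at most 41.7 mm and 7.16 degrees, less where a joint would pass 70% of its speed; a pose out of reach is approached as far as the arm can. A call with a number of a shift or a turn outside -1 to 1 is refused whole. A call with a gripper value outside its range is refused whole. The fingers move at their own pace and stop on an object; "grip_force" is the grip in N (left out, the last holds). Time passes only in rows, so rows that do not move let the fingers close, or fill a call up. It gives the time, the measured TCP pose, the force, the opening and the grip force at its end, in the units of the state.
- arm.state(): the state, without advancing time (a new reading comes with each control period).
- arm.get_image(name): name is "scene" or "top" or "wrist"; returns a dict with "color" (420x560x3 uint8, red, green, blue), "fovy" (degrees; the focal length in pixels is half the picture's height over the tangent of half this angle, whatever the lens; pixels are square), "cx", "cy" (the principal point, pixels), "k1" (the pictures are not rectified: a ray, as slopes to the right and down, at radius r is drawn at 1 + k1 r^2 times it, then the intrinsics apply), "T" (4x4, takes a point from camera to world coordinates); the wrist camera has in their place "hand_eye" (4x4, takes a point from camera to tool coordinates, whose origin is the TCP and whose axes are the flange's). Camera axes: x right, y up, looking along -z (the intrinsics and any distortion apply to the point x, -y, -z); pixel columns grow to the right and rows downward; lengths in mm; the calibration is good to about 2 mm. A picture is of the moment at which its call begins: read the wrist's pose just before it. There is no depth.
- arm.job_done(): hands the job in; it is judged then, once.
The state is a dict: "time_s": time; "joint_positions": joint angles; "qvel": joint speeds; "joint_efforts": joint torques, N m; "eef_pos": TCP position; "tool_rot": TCP orientation; "ft_force": force on the tool from outside, world axes, zero at the start; "moment": the same for the moment, N m; "opening": finger opening in mm; "grip_force": force on a finger pad.
Only numpy, scipy, OpenCV 4.12 (cv2) and the standard library are available. Lean on these libraries where they do the work, as an engineer would, in place of code of your own. Each camera call takes 0.05 s, during which the arm holds its last target. There are 200 camera calls.

## Working session

There is one attempt and no reset: what is moved stays moved. The work goes in short steps, Python scripts to look and compute and a tool call to move; the robot and the scene stay as the last step left them, time stands still between calls to the robot, and variables do not carry over. Pictures are saved under pics/ and viewed, at most 10 in all, crops included, and the job is handed in when it is done.

Besides the shell and the picture viewer there is one more tool, called by a JSON object that holds its "api" and its "payload", one argument or row to a line. apply_moves: Moves the arm, as the interface text tells. Shifts and turns lie within -1 to 1; 1 stands for 0.02 m of shift or 0.08 rad of turn. Its arguments: {"type":"object","properties":{"targets":{"type":"array"},"grip_force":{"type":"number"}},"required":["targets"]}

```bash
mkdir -p pics; cat > h.py <<'E'
import numpy as np, cv2, json
from rig import arm
from scipy.spatial.transform import Rotation as Ro
def snap(name,fn):
    s=arm.state(); im=arm.get_image(name)
    cv2.imwrite(f'pics/{fn}.png',im['color'][:,:,::-1])
    d={k:(np.array(im[k]).tolist()) for k in im if k!='color'}
    if 'hand_eye' in im:
        T=np.eye(4);T[:3,:3]=Ro.from_euler('xyz',s['tool_rot']).as_matrix();T[:3,3]=s['eef_pos']
        d['T']=(T@np.array(im['hand_eye'])).tolist()
    json.dump(d,open(f'pics/{fn}.json','w')); return d
def ray(fn,u,v):
    d=json.load(open(f'pics/{fn}.json')); f=210/np.tan(np.radians(d['fovy'])/2)
    xd=np.array([(u-d['cx'])/f,(v-d['cy'])/f]); x=xd.copy()
    for _ in range(30): x=xd/(1+d['k1']*(x@x))
    T=np.array(d['T']); r=T[:3,:3]@np.array([x[0],-x[1],-1]); return T[:3,3],r
def atz(fn,u,v,z):
    o,r=ray(fn,u,v); return o+r*(z-o[2])/r[2]
def proj(fn,p):
    d=json.load(open(f'pics/{fn}.json')); f=210/np.tan(np.radians(d['fovy'])/2)
    T=np.array(d['T']); c=T[:3,:3].T@(np.array(p)-T[:3,3]); x=np.array([c[0],-c[1]])/-c[2]
    x=x*(1+d['k1']*(x@x)); return x*f+[d['cx'],d['cy']]
def tri(*obs):
    A=np.zeros((3,3));b=np.zeros(3)
    for fn,u,v in obs:
        o,r=ray(fn,u,v); r=r/np.linalg.norm(r);P=np.eye(3)-np.outer(r,r);A+=P;b+=P@o
    return np.linalg.solve(A,b)
E
python3 -c "
from h import *
for n in ['scene','top']:
    d=snap(n,n+'0');print(n,d['fovy'],d['k1'],np.round(d['T'],2).tolist())
d=snap('wrist','w0');print(np.round(d['hand_eye'],2).tolist());print(arm.state())
a=cv2.imread('pics/scene0.png');b=cv2.imread('pics/top0.png')
"
```

```text
scene 49.88691233687125 0.005835406777921873 [[-0.5, -0.65, 0.57, 1416.55], [0.87, -0.37, 0.33, 552.16], [-0.0, 0.66, 0.75, 1299.94], [0.0, 0.0, 0.0, 1.0]]
top 46.10719449867736 -0.04493062769072241 [[-0.02, 1.0, -0.09, 358.42], [-1.0, -0.02, 0.02, 13.61], [0.02, 0.09, 1.0, 1861.68], [0.0, 0.0, 0.0, 1.0]]
[[-0.0, 0.97, 0.23, 67.57], [1.0, 0.0, 0.0, -0.72], [0.0, 0.23, -0.97, -179.23], [0.0, 0.0, 0.0, 1.0]]
{'time_s': 0.15, 'joint_positions': array([-1.18382205,  0.62911031,  0.03841408,  1.51809193, -0.02698823,
        0.99634763, -0.0200264 ]), 'qvel': array([-0.00016599, -0.00066173,  0.00077256, -0.00152764, -0.00079024,
        0.00091051, -0.00054138]), 'joint_efforts': array([ 2.45339594e-03, -5.50092494e+01,  1.14523754e+00, -1.86818486e+01,
       -5.21348091e-02,  2.09117361e-02,  1.11836430e-04]), 'eef_pos': array([284.08544224, 584.07527099, 204.79473059]), 'tool_rot': array([-3.14015198e+00, -5.40129629e-06,  2.68882719e+00]), 'ft_force': array([-0.10859045,  0.97683274,  0.21813525]), 'moment': array([ 0.0490768 , -0.00942631,  0.00289855]), 'grip_force': 0.0, 'opening': 93.86379147018776}
```

View pics/scene0.png

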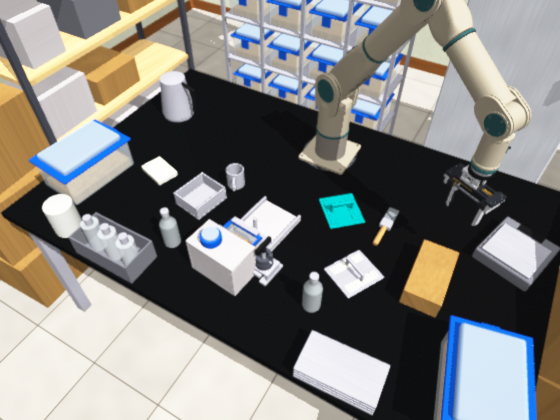

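View pics/top0.png

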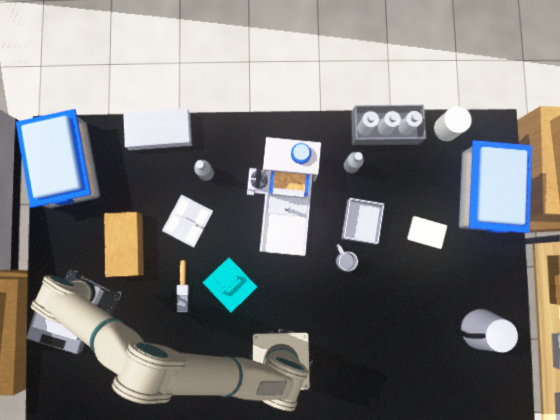

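The scene picture shows the dock (hood at 222,255; post 255,225; pin handle 265,243), a pale cover (354,272) and a turquoise look-alike (341,210). In the top picture the pale cover is at (188,221) and the turquoise one at (230,285). The pale steel plate with two strips fits the description; the turquoise one is to be left alone. I'll confirm this in an enlarged crop.

```bash
python3 -c "
import cv2,numpy as np
b=cv2.imread('pics/top0.png');a=cv2.imread('pics/scene0.png')
x=cv2.resize(b[130:260,155:325],None,fx=4.7,fy=4.7,interpolation=cv2.INTER_CUBIC)[:600,:800]
cv2.imwrite('pics/c1.png',x)
x=cv2.resize(a[190:310,225:385],None,fx=5,fy=5,interpolation=cv2.INTER_CUBIC)
cv2.imwrite('pics/c2.png',x)"
```

```text
(no output)
```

View pics/c1.png

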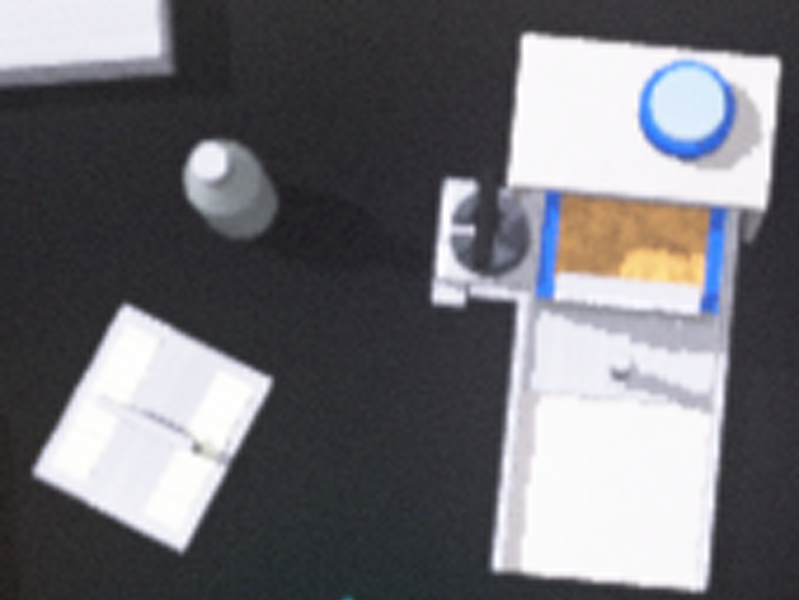

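View pics/c2.png

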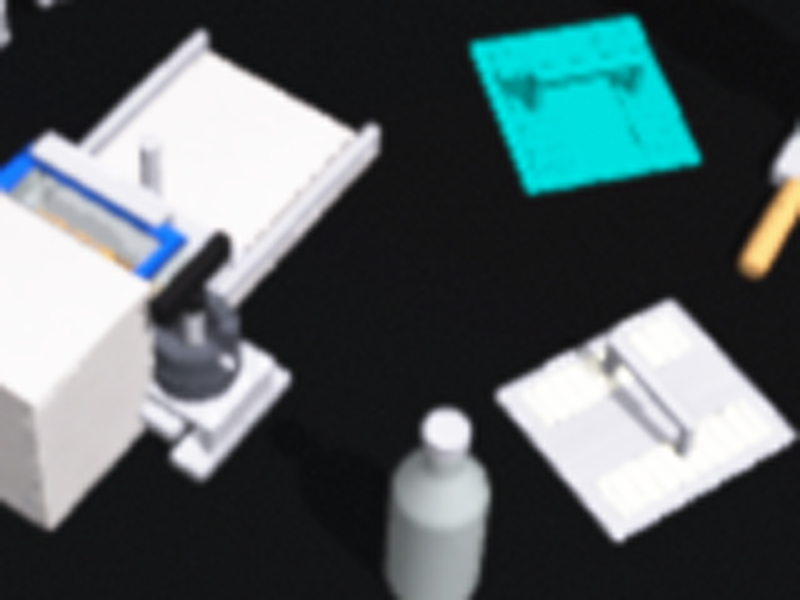

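The crops confirm it: the pale two-strip plate is the cover (c1 corners 127,303 / 273,378 / 185,552 / 33,473), and the turquoise one is the decoy. The T-handle is at c1 (487,222) and the post top at c1 (620,372).

```bash
cat > m1.py <<'E'
from h import *
C1=lambda x,y:('top0',155+(x+.5)/4.7-.5,130+(y+.5)/4.7-.5)
C2=lambda x,y:('scene0',225+(x+.5)/5-.5,190+(y+.5)/5-.5)
p=lambda n,x:print(n,np.round(x,1))
c=[atz(*C1(*q),5) for q in [(127,303),(273,378),(185,552),(33,473)]]
p('cov',np.array(c));p('cen',np.mean(c,0)); e=c[1]-c[0]+c[2]-c[3];p('yaw edge01',np.arctan2(e[1],e[0])); print([np.linalg.norm(c[i]-c[i-1]) for i in range(4)])
c2=[atz(*C2(*q),5) for q in [(672,299),(798,436),(619,542),(496,396)]]
p('cov scene',np.array(c2));p('cen',np.mean(c2,0))
h=[atz(*C1(*q),150) for q in [(522,33),(780,58),(765,212),(510,187)]]
p('hood',np.array(h))
for a in ((0,1),(3,2),(0,3),(1,2)): e=h[a[1]]-h[a[0]];p('ang',[np.arctan2(e[1],e[0]),np.linalg.norm(e)])
p('post',atz(*C1(620,372),110));p('posttri',tri(C1(620,372),C2(150,140)))
p('bar',[atz(*C1(487,182),151),atz(*C1(487,262),151)]);p('bar scene',[atz(*C2(218,240),151),atz(*C2(160,298),151)])
E
python3 m1.py
```

```text
cov [[626.3 361.2   5. ]
 [563.3 243.9   5. ]
 [424.9 315.1   5. ]
 [490.3 436.6   5. ]]
cen [526.2 339.2   5. ]
yaw edge01 -2.1
[np.float64(155.52455648780148), np.float64(133.10598865738834), np.float64(155.71451565374832), np.float64(138.00692076630375)]
cov scene [[429.9 322.4   5. ]
 [494.5 442.1   5. ]
 [630.9 370.5   5. ]
 [567.6 250.2   5. ]]
cen [530.7 346.3   5. ]
hood [[ 805.2   37.2  150. ]
 [ 783.1 -156.8  150. ]
 [ 665.7 -142.4  150. ]
 [ 687.8   48.   150. ]]
ang [ -1.7 195.3]
ang [ -1.7 191.7]
ang [  3. 118.]
ang [  3.  118.3]
post [551.6 -32.4 110. ]
posttri [553.6 -33.7  96.5]
bar [[691.7  65.1 151. ]
 [631.2  66.  151. ]]
bar scene [[643.9  75.1 151. ]
 [702.5  67.1 151. ]]
```

```bash
cat > plan.py <<'E'
# usage: plan.py x y z psi n [grip]  ('.' keeps) -> rows in tool axes, rounded to 0.05
import sys
from h import *
def plan(goal,n,g=-1):
    s=arm.state(); p=np.array(s['eef_pos']); a=s['tool_rot'][2]
    goal=[q if w=='.' else float(w) for w,q in zip(goal,[*p,a])]
    P=np.array(goal[:3]); da=(goal[3]-a+np.pi)%(2*np.pi)-np.pi
    rows=[]; p0=p.copy(); a0=a
    for i in range(n):
        w=p0+(P-p0)*(i+1)/n-p; c,t=np.cos(a),np.sin(a)
        o=np.round(np.array([w[0]*c+w[1]*t,w[0]*t-w[1]*c,-w[2]])/20/.05)*.05
        y=np.round(-(a0+da*(i+1)/n-a)/.08/.05)*.05
        p=p+20*np.array([o[0]*c+o[1]*t,o[0]*t-o[1]*c,-o[2]]); a-=.08*y
        rows.append([*o,y])
    for k in range(0,n,10):
        print('\n'.join('{"offset":[%g,%g,%g],"yaw":%g,"gripper":%g},'%(*np.round(r,2)+0,g) for r in rows[k:k+10]),'\n')
    print('max',np.abs(rows).max(),'end',p.round(1),round(a,3))
if __name__=='__main__': plan(sys.argv[1:5],int(sys.argv[5]),float(sys.argv[6]) if len(sys.argv)>6 else -1)
E
python3 plan.py 655 66 270 -0.115 40
```

```text
{"offset":[-0.7,-0.4,-0.1],"yaw":0.9,"gripper":-1},
{"offset":[-0.7,-0.3,-0.05],"yaw":0.85,"gripper":-1},
{"offset":[-0.75,-0.3,-0.1],"yaw":0.9,"gripper":-1},
{"offset":[-0.8,-0.2,-0.1],"yaw":0.85,"gripper":-1},
{"offset":[-0.75,-0.2,-0.05],"yaw":0.9,"gripper":-1},
{"offset":[-0.8,-0.1,-0.1],"yaw":0.85,"gripper":-1},
{"offset":[-0.8,-0.05,-0.05],"yaw":0.9,"gripper":-1},
{"offset":[-0.8,0,-0.1],"yaw":0.85,"gripper":-1},
{"offset":[-0.8,0.05,-0.1],"yaw":0.9,"gripper":-1},
{"offset":[-0.75,0.1,-0.05],"yaw":0.85,"gripper":-1}, 

{"offset":[-0.8,0.15,-0.1],"yaw":0.9,"gripper":-1},
{"offset":[-0.75,0.25,-0.1],"yaw":0.85,"gripper":-1},
{"offset":[-0.75,0.25,-0.05],"yaw":0.9,"gripper":-1},
{"offset":[-0.75,0.3,-0.1],"yaw":0.85,"gripper":-1},
{"offset":[-0.7,0.4,-0.05],"yaw":0.9,"gripper":-1},
{"offset":[-0.7,0.4,-0.1],"yaw":0.85,"gripper":-1},
{"offset":[-0.65,0.45,-0.1],"yaw":0.9,"gripper":-1},
{"offset":[-0.6,0.55,-0.05],"yaw":0.85,"gripper":-1},
{"offset":[-0.55,0.55,-0.1],"yaw":0.9,"gripper":-1},
{"offset":[-0.55,0.55,-0.1],"yaw":0.85,"gripper":-1}, 

{"offset":[-0.5,0.65,-0.05],"yaw":0.
[... 348 characters left out ...]
.15,0.75,-0.1],"yaw":0.9,"gripper":-1},
{"offset":[-0.1,0.8,-0.05],"yaw":0.85,"gripper":-1},
{"offset":[0,0.8,-0.1],"yaw":0.9,"gripper":-1}, 

{"offset":[0,0.8,-0.1],"yaw":0.85,"gripper":-1},
{"offset":[0.1,0.8,-0.05],"yaw":0.9,"gripper":-1},
{"offset":[0.15,0.8,-0.1],"yaw":0.85,"gripper":-1},
{"offset":[0.15,0.75,-0.05],"yaw":0.9,"gripper":-1},
{"offset":[0.25,0.75,-0.1],"yaw":0.85,"gripper":-1},
{"offset":[0.3,0.75,-0.1],"yaw":0.9,"gripper":-1},
{"offset":[0.35,0.7,-0.05],"yaw":0.85,"gripper":-1},
{"offset":[0.4,0.7,-0.1],"yaw":0.9,"gripper":-1},
{"offset":[0.45,0.65,-0.1],"yaw":0.85,"gripper":-1},
{"offset":[0.5,0.65,-0.05],"yaw":0.9,"gripper":-1}, 

max 0.9 end [654.9  65.6 269.8] -0.115
```

{"api": "apply_moves", "payload": {
  "targets": [
    {"offset": [-0.7,-0.4,-0.1],"yaw": 0.9,"gripper": -1},
    {"offset": [-0.7,-0.3,-0.05],"yaw": 0.85,"gripper": -1},
    {"offset": [-0.75,-0.3,-0.1],"yaw": 0.9,"gripper": -1},
    {"offset": [-0.8,-0.2,-0.1],"yaw": 0.85,"gripper": -1},
    {"offset": [-0.75,-0.2,-0.05],"yaw": 0.9,"gripper": -1},
    {"offset": [-0.8,-0.1,-0.1],"yaw": 0.85,"gripper": -1},
    {"offset": [-0.8,-0.05,-0.05],"yaw": 0.9,"gripper": -1},
    {"offset": [-0.8,0,-0.1],"yaw": 0.85,"gripper": -1},
    {"offset": [-0.8,0.05,-0.1],"yaw": 0.9,"gripper": -1},
    {"offset": [-0.75,0.1,-0.05],"yaw": 0.85,"gripper": -1}
  ]
}}

```text
time_s: 0.98
eef_pos: [377.3, 454.5, 221.5]
tool_rot: [-3.141, 0.0, 1.985]
ft_force: [-0.2, 0.3, 0.9]
opening: 94.0
grip_force: 0.0
```

{"api": "apply_moves", "payload": {
  "targets": [
    {"offset": [-0.8,0.15,-0.1],"yaw": 0.9,"gripper": -1},
    {"offset": [-0.75,0.25,-0.1],"yaw": 0.85,"gripper": -1},
    {"offset": [-0.75,0.25,-0.05],"yaw": 0.9,"gripper": -1},
    {"offset": [-0.75,0.3,-0.1],"yaw": 0.85,"gripper": -1},
    {"offset": [-0.7,0.4,-0.05],"yaw": 0.9,"gripper": -1},
    {"offset": [-0.7,0.4,-0.1],"yaw": 0.85,"gripper": -1},
    {"offset": [-0.65,0.45,-0.1],"yaw": 0.9,"gripper": -1},
    {"offset": [-0.6,0.55,-0.05],"yaw": 0.85,"gripper": -1},
    {"offset": [-0.55,0.55,-0.1],"yaw": 0.9,"gripper": -1},
    {"offset": [-0.55,0.55,-0.1],"yaw": 0.85,"gripper": -1}
  ]
}}

```text
time_s: 1.82
eef_pos: [469.6, 324.9, 238.3]
tool_rot: [-3.141, 0.0, 1.285]
ft_force: [0.4, 0.5, 0.5]
opening: 93.9
grip_force: 0.0
```

```bash
python3 -c "
from h import *
snap('wrist','w1');s=arm.state();print(s['time_s'],s['eef_pos'],s['tool_rot'],s['joint_positions'].round(2))"
```

```text
1.8667 [472.09815826 321.25120728 238.93585149] [3.13890465e+00 1.56278043e-03 1.27793152e+00] [-0.94  0.51  0.45  1.71 -0.25  0.98 -0.69]
```

{"api": "apply_moves", "payload": {
  "targets": [
    {"offset": [-0.5,0.65,-0.05],"yaw": 0.9,"gripper": -1},
    {"offset": [-0.45,0.65,-0.1],"yaw": 0.9,"gripper": -1},
    {"offset": [-0.4,0.7,-0.05],"yaw": 0.85,"gripper": -1},
    {"offset": [-0.35,0.7,-0.1],"yaw": 0.9,"gripper": -1},
    {"offset": [-0.3,0.75,-0.1],"yaw": 0.85,"gripper": -1},
    {"offset": [-0.25,0.75,-0.05],"yaw": 0.9,"gripper": -1},
    {"offset": [-0.15,0.8,-0.1],"yaw": 0.85,"gripper": -1},
    {"offset": [-0.15,0.75,-0.1],"yaw": 0.9,"gripper": -1},
    {"offset": [-0.1,0.8,-0.05],"yaw": 0.85,"gripper": -1},
    {"offset": [0,0.8,-0.1],"yaw": 0.9,"gripper": -1}
  ]
}}

```text
time_s: 2.7
eef_pos: [562.6, 196.3, 254.1]
tool_rot: [-3.141, 0.001, 0.584]
ft_force: [-0.2, 0.6, -0.0]
opening: 93.8
grip_force: 0.0
```

{"api": "apply_moves", "payload": {
  "targets": [
    {"offset": [0,0.8,-0.1],"yaw": 0.85,"gripper": -1},
    {"offset": [0.1,0.8,-0.05],"yaw": 0.9,"gripper": -1},
    {"offset": [0.15,0.8,-0.1],"yaw": 0.85,"gripper": -1},
    {"offset": [0.15,0.75,-0.05],"yaw": 0.9,"gripper": -1},
    {"offset": [0.25,0.75,-0.1],"yaw": 0.85,"gripper": -1},
    {"offset": [0.3,0.75,-0.1],"yaw": 0.9,"gripper": -1},
    {"offset": [0.35,0.7,-0.05],"yaw": 0.85,"gripper": -1},
    {"offset": [0.4,0.7,-0.1],"yaw": 0.9,"gripper": -1},
    {"offset": [0.45,0.65,-0.1],"yaw": 0.85,"gripper": -1},
    {"offset": [0.5,0.65,-0.05],"yaw": 0.9,"gripper": -1}
  ]
}}

```text
time_s: 3.53
eef_pos: [655.3, 66.4, 270.2]
tool_rot: [-3.141, 0.001, -0.116]
ft_force: [-0.1, 1.0, 0.1]
opening: 94.3
grip_force: 0.0
```

```bash
python3 -c "
from h import *
snap('wrist','w2');s=arm.state();print(s['time_s'],s['eef_pos'],s['tool_rot'],s['joint_positions'].round(2),s['ft_force'])
a=[cv2.imread(f'pics/w{i}.png') for i in (1,2)]
x=np.vstack([cv2.resize(a[1],(800,600))]);cv2.imwrite('pics/w2v.png',x)"
```

```text
3.5833 [656.80430219  62.14348303 270.34272473] [ 3.13861644e+00 -1.73042916e-03 -1.23487430e-01] [-0.56  0.7   0.81  1.42 -0.52  1.24 -1.4 ] [ 1.22573943 -1.80194723  0.97218977]
```

View pics/w2v.png

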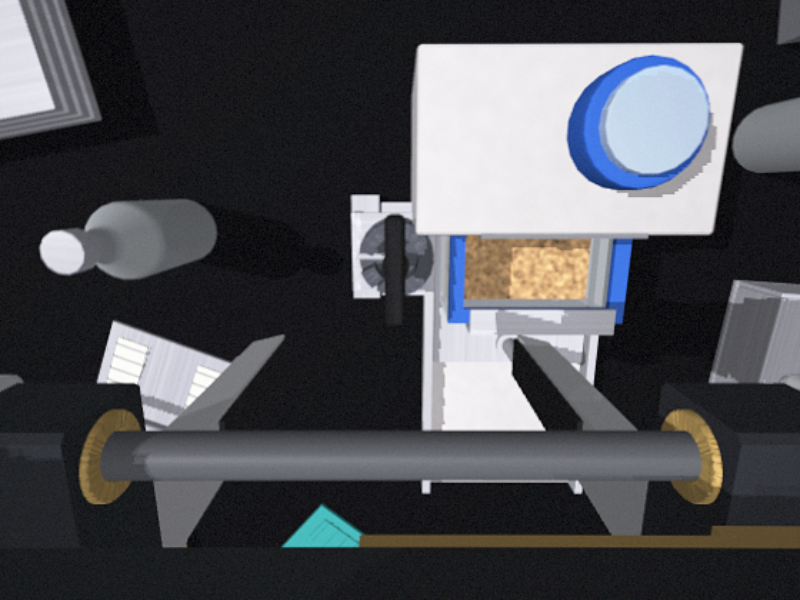

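The wrist picture shows the T-handle bar's top running from (395,215) to (395,325), the hood's corners at (418,43), (743,43), (713,234) and (413,233), and the box's lip at (543,322).

```bash
cat > m2.py <<'E'
from h import *
W=lambda x,y:('w2',(x+.5)*.7-.5,(y+.5)*.7-.5)
p=lambda n,x:print(n,np.round(x,1))
h=np.array([atz(*W(*q),150) for q in [(418,43),(743,43),(713,234),(413,233)]])
p('hood',h)
for a in ((0,1),(3,2),(0,3),(1,2)): e=h[a[1]]-h[a[0]];print(np.arctan2(e[1],e[0]).round(3),np.linalg.norm(e).round(1))
b=[atz(*W(395,q),151) for q in (215,325)];p('bar',b);p('c',(b[0]+b[1])/2);e=b[0]-b[1];print(np.arctan2(e[1],e[0]),np.linalg.norm(e))
p('lip top z118',[atz(*W(*q),118) for q in [(470,310),(614,308),(616,334),(471,334)]])
s=arm.state();print(s['eef_pos'],s['tool_rot'])
E
python3 m2.py
```

```text
hood [[ 806.2   37.3  150. ]
 [ 783.2 -155.2  150. ]
 [ 670.7 -142.9  150. ]
 [ 694.4   52.7  150. ]]
-1.69 193.9
-1.691 197.0
3.005 112.9
3.033 113.1
bar [[707.4  63.  151. ]
 [633.4  71.9 151. ]]
c [670.4  67.5 151. ]
-0.11930531403562189 74.53082392914244
lip top z118 [[628.8  15.5 118. ]
 [617.7 -92.8 118. ]
 [596.8 -94.2 118. ]
 [609.7  16.3 118. ]]
[656.80430219  62.14348303 270.34272473] [ 3.13861644e+00 -1.73042916e-03 -1.23487430e-01]
```

```bash
python3 plan.py 669.3 67.3 121 -0.119 10 0.2
```

```text
{"offset":[0.05,-0.05,0.75],"yaw":0,"gripper":0.2},
{"offset":[0.05,0,0.75],"yaw":0,"gripper":0.2},
{"offset":[0.1,-0.05,0.75],"yaw":0,"gripper":0.2},
{"offset":[0.05,-0.05,0.75],"yaw":0,"gripper":0.2},
{"offset":[0.05,0,0.75],"yaw":-0.05,"gripper":0.2},
{"offset":[0.05,-0.05,0.75],"yaw":0,"gripper":0.2},
{"offset":[0.05,-0.05,0.75],"yaw":0,"gripper":0.2},
{"offset":[0.05,0,0.7],"yaw":0,"gripper":0.2},
{"offset":[0.1,-0.05,0.75],"yaw":0,"gripper":0.2},
{"offset":[0.05,-0.05,0.75],"yaw":0,"gripper":0.2}, 

max 0.75 end [669.6  67.6 121.3] -0.119
```

{"api": "apply_moves", "payload": {
  "targets": [
    {"offset": [0.2,-0.05,0.5],"yaw": 0.05,"gripper": 0.2},
    {"offset": [0.2,-0.05,0.6],"yaw": 0,"gripper": 0.2},
    {"offset": [0.2,-0.05,0.7],"yaw": 0,"gripper": 0.2},
    {"offset": [0.1,0,0.8],"yaw": 0,"gripper": 0.2},
    {"offset": [0,0,0.8],"yaw": 0,"gripper": 0.2},
    {"offset": [0,0,0.8],"yaw": 0,"gripper": 0.2},
    {"offset": [0,0,0.4],"yaw": 0,"gripper": 0.2},
    {"offset": [0,0,0.2],"yaw": 0,"gripper": 0.2},
    {"offset": [0,0,0.1],"yaw": 0,"gripper": 0.2},
    {"offset": [0,0,0],"yaw": 0,"gripper": 0.2}
  ]
}}

```text
time_s: 4.42
eef_pos: [669.3, 67.7, 172.2]
tool_rot: [-3.142, 0.0, -0.118]
ft_force: [-0.0, 0.5, 0.5]
opening: 37.9
grip_force: 0.0
```

```bash
python3 -c "
from h import *
s=arm.state();print(s['eef_pos'],s['tool_rot'],s['opening'])
snap('wrist','w3');a=cv2.imread('pics/w3.png');cv2.imwrite('pics/w3v.png',cv2.resize(a[100:380,150:450],None,fx=2,fy=2))"
```

```text
[669.29072948  67.73689851 172.20007431] [-3.14154909e+00  3.07178405e-04 -1.18427802e-01] 37.910631100852825
```

View pics/w3v.png

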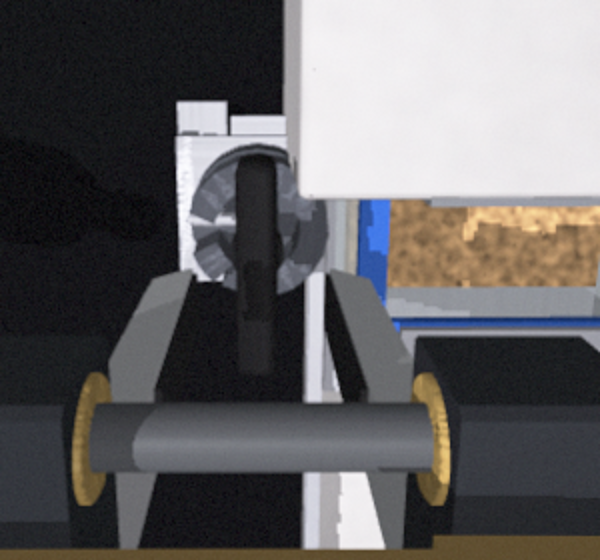

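The bar (crop 257, 155–372) is centred between the fingertips (190 and 328), so I descend and grip.

{"api": "apply_moves", "payload": {
  "targets": [
    {"offset": [0,0,0.6],"yaw": 0,"gripper": 0.2},
    {"offset": [0,0,0.8],"yaw": 0,"gripper": 0.2},
    {"offset": [0,0,0.7],"yaw": 0,"gripper": 0.2},
    {"offset": [0,0,0.3],"yaw": 0,"gripper": 0.2},
    {"offset": [0,0,0.2],"yaw": 0,"gripper": 0.2},
    {"offset": [0,0,0],"yaw": 0,"gripper": 1},
    {"offset": [0,0,0],"yaw": 0,"gripper": 1},
    {"offset": [0,0,0],"yaw": 0,"gripper": 1},
    {"offset": [0,0,0],"yaw": 0,"gripper": 1},
    {"offset": [0,0,0],"yaw": 0,"gripper": 1}
  ],
  "grip_force": 45
}}

```text
time_s: 5.3
eef_pos: [670.0, 68.9, 121.0]
tool_rot: [-3.139, -0.001, -0.118]
ft_force: [1.2, 3.5, 0.2]
opening: 17.8
grip_force: 45.0
```

{"api": "apply_moves", "payload": {
  "targets": [
    {"offset": [0,0,0],"yaw": 0,"gripper": 1},
    {"offset": [0,0,0],"yaw": 0,"gripper": 1},
    {"offset": [0,0,-0.2],"yaw": 0,"gripper": 1},
    {"offset": [0,0,-0.2],"yaw": 0,"gripper": 1},
    {"offset": [0,0,-0.2],"yaw": 0,"gripper": 1},
    {"offset": [0,0,-0.2],"yaw": 0,"gripper": 1},
    {"offset": [0,0,-0.2],"yaw": 0,"gripper": 1},
    {"offset": [0,0,-0.2],"yaw": 0,"gripper": 1},
    {"offset": [0,0,-0.25],"yaw": 0,"gripper": 1},
    {"offset": [0,0,0],"yaw": 0,"gripper": 1}
  ]
}}

```text
time_s: 6.13
eef_pos: [669.7, 68.8, 148.5]
tool_rot: [-3.14, -0.0, -0.118]
ft_force: [5.1, 5.2, -11.0]
opening: 18.1
grip_force: 45.0
```

{"api": "apply_moves", "payload": {
  "targets": [
    {"offset": [0.05,-0.05,-0.05],"yaw": -0.4,"gripper": 1},
    {"offset": [0,0,0],"yaw": -0.8,"gripper": 1},
    {"offset": [0,0,0],"yaw": -0.9,"gripper": 1},
    {"offset": [0,0,0],"yaw": -0.9,"gripper": 1},
    {"offset": [0,0,0],"yaw": -0.9,"gripper": 1},
    {"offset": [0,0,0],"yaw": -0.9,"gripper": 1},
    {"offset": [0,0,0],"yaw": -0.9,"gripper": 1},
    {"offset": [0,0,0],"yaw": -0.9,"gripper": 1},
    {"offset": [0,0,0],"yaw": -0.7,"gripper": 1},
    {"offset": [0,0,0],"yaw": -0.3,"gripper": 1}
  ]
}}

```text
time_s: 6.97
eef_pos: [669.8, 69.0, 148.5]
tool_rot: [-3.14, 0.001, 0.492]
ft_force: [3.0, 3.8, -9.2]
opening: 17.7
grip_force: 45.0
```

{"api": "apply_moves", "payload": {
  "targets": [
    {"offset": [0,0,0],"yaw": -0.5,"gripper": 1},
    {"offset": [0,0,0],"yaw": -0.9,"gripper": 1},
    {"offset": [0,0,0],"yaw": -0.9,"gripper": 1},
    {"offset": [0,0,0],"yaw": -0.9,"gripper": 1},
    {"offset": [0,0,0],"yaw": -0.9,"gripper": 1},
    {"offset": [0,0,0],"yaw": -0.9,"gripper": 1},
    {"offset": [0,0,0],"yaw": -0.9,"gripper": 1},
    {"offset": [0,0,0],"yaw": -0.8,"gripper": 1},
    {"offset": [0,0,0],"yaw": -0.6,"gripper": 1},
    {"offset": [0,0,0],"yaw": -0.2,"gripper": 1}
  ]
}}

```text
time_s: 7.8
eef_pos: [669.7, 69.1, 148.4]
tool_rot: [-3.14, 0.0, 1.092]
ft_force: [3.0, 3.8, -11.2]
opening: 17.9
grip_force: 45.0
```

```bash
python3 -c "
from h import *
s=arm.state();print(s['eef_pos'],s['tool_rot'],s['opening'],s['ft_force'],s['moment'])"
```

```text
[669.73183109  69.09436786 148.4320029 ] [-3.13954765e+00  2.94983978e-04  1.09164937e+00] 17.87444625398707 [  3.01150654   3.78652982 -11.18112525] [ 1.00967897 -0.69875093 -0.02917755]
```

{"api": "apply_moves", "payload": {
  "targets": [
    {"offset": [0,0,0],"yaw": 0,"gripper": 1},
    {"offset": [0,0,0.1],"yaw": 0,"gripper": 1},
    {"offset": [0,0,0.1],"yaw": 0,"gripper": 1},
    {"offset": [0,0,0.1],"yaw": 0,"gripper": 1},
    {"offset": [0,0,0.05],"yaw": 0,"gripper": 1},
    {"offset": [0,0,0.05],"yaw": 0,"gripper": 1},
    {"offset": [0,0,0],"yaw": 0,"gripper": 1},
    {"offset": [0,0,0],"yaw": 0,"gripper": 1},
    {"offset": [0,0,0],"yaw": 0,"gripper": 1},
    {"offset": [0,0,0],"yaw": 0,"gripper": 1}
  ]
}}

```text
time_s: 8.63
eef_pos: [669.8, 69.1, 141.1]
tool_rot: [-3.14, 0.0, 1.089]
ft_force: [2.1, 5.0, -8.3]
opening: 17.8
grip_force: 45.0
```

{"api": "apply_moves", "payload": {
  "targets": [
    {"offset": [0,0,0.05],"yaw": 0,"gripper": 1},
    {"offset": [0,0,0.05],"yaw": 0,"gripper": 1},
    {"offset": [0,0,0.05],"yaw": 0,"gripper": 1},
    {"offset": [0,0,0],"yaw": 0,"gripper": 1},
    {"offset": [0,0,0],"yaw": 0,"gripper": 1},
    {"offset": [0,0,0],"yaw": 0,"gripper": 1},
    {"offset": [0,0,0],"yaw": 0,"gripper": 1},
    {"offset": [0,0,0],"yaw": 0,"gripper": 1},
    {"offset": [0,0,0],"yaw": 0,"gripper": 1},
    {"offset": [0,0,0],"yaw": 0,"gripper": 1}
  ]
}}

```text
time_s: 9.47
eef_pos: [670.0, 69.0, 140.5]
tool_rot: [-3.14, -0.001, 1.089]
ft_force: [-1.7, 5.2, 2.8]
opening: 17.9
grip_force: 45.0
```

{"api": "apply_moves", "payload": {
  "targets": [
    {"offset": [0,0,0],"yaw": 0,"gripper": 0.45},
    {"offset": [0,0,0],"yaw": 0,"gripper": 0.45},
    {"offset": [0,0,0],"yaw": 0,"gripper": 0.45},
    {"offset": [0,0,-0.3],"yaw": 0,"gripper": 0.45},
    {"offset": [0,0,-0.6],"yaw": 0,"gripper": 0.45},
    {"offset": [0,0,-0.8],"yaw": 0,"gripper": 0.45},
    {"offset": [0,0,-0.8],"yaw": 0,"gripper": 0.45},
    {"offset": [0,0,-0.8],"yaw": 0,"gripper": 0.45},
    {"offset": [0,0,-0.8],"yaw": 0,"gripper": 0.45},
    {"offset": [0,0,-0.3],"yaw": 0,"gripper": 0.45}
  ]
}}

```text
time_s: 10.3
eef_pos: [672.2, 67.4, 231.3]
tool_rot: [3.137, -0.002, 1.088]
ft_force: [0.3, -0.4, 0.2]
opening: 26.0
grip_force: 0.0
```

```bash
python3 -c "
from h import *
s=arm.state();print(s['eef_pos'],s['tool_rot'],s['opening'],s['ft_force'])
snap('wrist','w4');a=cv2.imread('pics/w4.png');cv2.imwrite('pics/w4v.png',cv2.resize(a,(800,600)))"
```

```text
[672.16651619  67.37237122 231.26510443] [ 3.13684464e+00 -2.12533859e-03  1.08827142e+00] 25.97040702131449 [ 0.25624487 -0.4393484   0.22205058]
```

View pics/w4v.png

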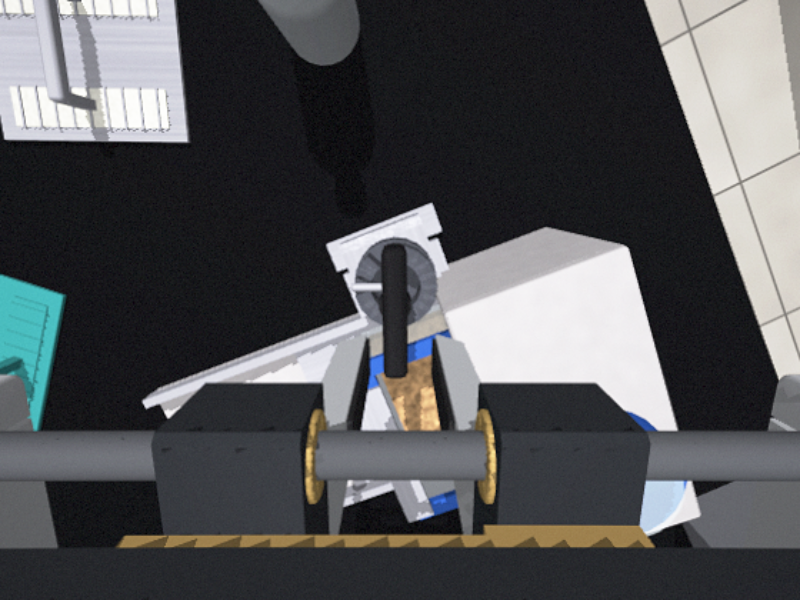

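The handle (396, 245–375) stands up and turned in its notch with nothing holding it. Next I go to look at the post.

```bash
python3 -c "
from m1 import *
p('post scene',atz(*C2(150,138),110))" | tail -1
python3 plan.py 552 -33 205 -0.119 20 0
```

```text
post scene [562.2 -29.2 110. ]
{"offset":[-0.35,-0.15,0.05],"yaw":0.75,"gripper":0},
{"offset":[-0.4,-0.15,0.1],"yaw":0.75,"gripper":0},
{"offset":[-0.35,-0.1,0.05],"yaw":0.75,"gripper":0},
{"offset":[-0.4,-0.05,0.05],"yaw":0.75,"gripper":0},
{"offset":[-0.4,-0.1,0.1],"yaw":0.75,"gripper":0},
{"offset":[-0.35,0,0.05],"yaw":0.8,"gripper":0},
{"offset":[-0.4,0,0.05],"yaw":0.75,"gripper":0},
{"offset":[-0.4,0,0.1],"yaw":0.75,"gripper":0},
{"offset":[-0.4,0.05,0.05],"yaw":0.75,"gripper":0},
{"offset":[-0.4,0.05,0.05],"yaw":0.75,"gripper":0}, 

{"offset":[-0.35,0.05,0.05],"yaw":0.75,"gripper":0},
{"offset":[-0.4,0.1,0.1],"yaw":0.75,"gripper":0},
{"offset":[-0.35,0.15,0.05],"yaw":0.75,"gripper":0},
{"offset":[-0.4,0.15,0.05],"yaw":0.75,"gripper":0},
{"offset":[-0.35,0.15,0.1],"yaw":0.75,"gripper":0},
{"offset":[-0.3,0.2,0.05],"yaw":0.75,"gripper":0},
{"offset":[-0.35,0.2,0.05],"yaw":0.8,"gripper":0},
{"offset":[-0.3,0.25,0.1],"yaw":0.75,"gripper":0},
{"offset":[-0.3,0.25,0.05],"yaw":0.75,"gripper":0},
{"offset":[-0.3,0.3,0.05],"yaw":0.75,"gripper":0}, 

max 0.8 end [551.9 -33.5 205.3] -0.12
```

{"api": "apply_moves", "payload": {
  "targets": [
    {"offset": [-0.35,-0.15,0.05],"yaw": 0.75,"gripper": 0.45},
    {"offset": [-0.4,-0.15,0.1],"yaw": 0.75,"gripper": 0.45},
    {"offset": [-0.35,-0.1,0.05],"yaw": 0.75,"gripper": 0.2},
    {"offset": [-0.4,-0.05,0.05],"yaw": 0.75,"gripper": 0},
    {"offset": [-0.4,-0.1,0.1],"yaw": 0.75,"gripper": 0},
    {"offset": [-0.35,0,0.05],"yaw": 0.8,"gripper": 0},
    {"offset": [-0.4,0,0.05],"yaw": 0.75,"gripper": 0},
    {"offset": [-0.4,0,0.1],"yaw": 0.75,"gripper": 0},
    {"offset": [-0.4,0.05,0.05],"yaw": 0.75,"gripper": 0},
    {"offset": [-0.4,0.05,0.05],"yaw": 0.75,"gripper": 0}
  ]
}}

```text
time_s: 11.18
eef_pos: [609.5, 16.9, 214.0]
tool_rot: [-3.141, 0.001, 0.481]
ft_force: [-0.5, -1.0, 0.5]
opening: 47.1
grip_force: 0.0
```

{"api": "apply_moves", "payload": {
  "targets": [
    {"offset": [-0.35,0.05,0.05],"yaw": 0.75,"gripper": 0},
    {"offset": [-0.4,0.1,0.1],"yaw": 0.75,"gripper": 0},
    {"offset": [-0.35,0.15,0.05],"yaw": 0.75,"gripper": 0},
    {"offset": [-0.4,0.15,0.05],"yaw": 0.75,"gripper": 0},
    {"offset": [-0.35,0.15,0.1],"yaw": 0.75,"gripper": 0},
    {"offset": [-0.3,0.2,0.05],"yaw": 0.75,"gripper": 0},
    {"offset": [-0.35,0.2,0.05],"yaw": 0.8,"gripper": 0},
    {"offset": [-0.3,0.25,0.1],"yaw": 0.75,"gripper": 0},
    {"offset": [-0.3,0.25,0.05],"yaw": 0.75,"gripper": 0},
    {"offset": [-0.3,0.3,0.05],"yaw": 0.75,"gripper": 0}
  ]
}}

```text
time_s: 12.02
eef_pos: [549.5, -33.1, 201.1]
tool_rot: [3.141, 0.001, -0.122]
ft_force: [-0.0, -0.2, -0.8]
opening: 47.0
grip_force: 0.0
```

```bash
python3 -c "
from h import *
arm.get_image('top');arm.get_image('top')
s=arm.state();print(s['time_s'],s['eef_pos'],s['tool_rot'],s['opening'],s['ft_force'])
snap('wrist','w5');a=cv2.imread('pics/w5.png');cv2.imwrite('pics/w5v.png',cv2.resize(a,(800,600)))"
```

```text
12.1167 [548.76817175 -34.01286178 201.15023127] [ 3.14064684e+00  1.54680068e-03 -1.21662441e-01] 47.026147849662955 [0.34632206 0.68891732 0.1998154 ]
```

View pics/w5v.png

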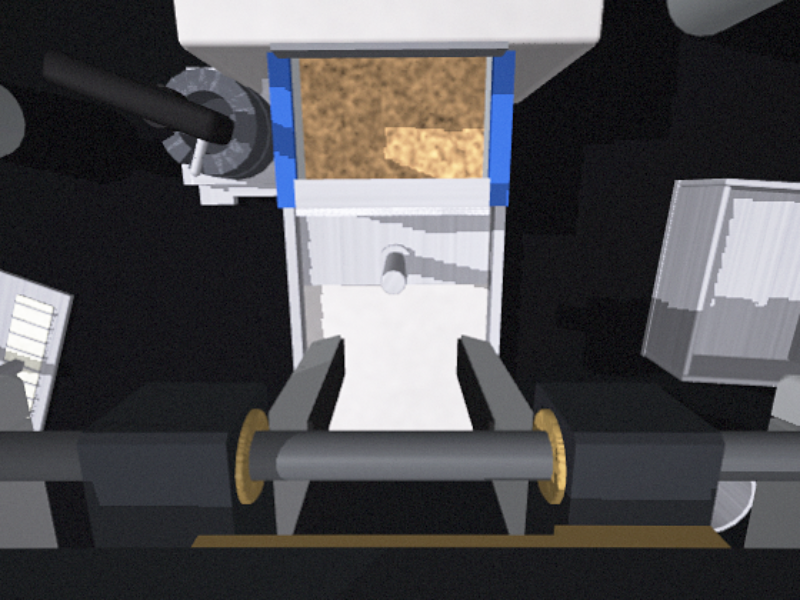

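The post top is at (393,282). The lip top runs from (293,180) to (490,210), and the box's front corners are at (278,207) and (507,205). The dock axis is nearly parallel to the tool's x axis.

```bash
python3 -c "
from h import *
W=lambda x,y:('w5',(x+.5)*.7-.5,(y+.5)*.7-.5)
print('post',atz(*W(393,282),110))
print('lip',[atz(*W(*q),118).round(1) for q in [(293,180),(490,178),(490,208),(293,208)]])
print('rim',[atz(*W(*q),100).round(1) for q in [(278,207),(507,205)]])
s=arm.state();print(s['eef_pos'],s['tool_rot'][2])
P=atz(*W(393,282),110)-s['eef_pos'];c,t=np.cos(s['tool_rot'][2]),np.sin(s['tool_rot'][2]);print('tool move',P[0]*c+P[1]*t,P[0]*t-P[1]*c)"
```

```text
post [562.36291357 -32.10042403 110.        ]
lip [array([628.6,  15.9, 118. ]), array([616.2, -93.9, 118. ]), array([599.8, -92.6, 118. ]), array([613.4,  18.7, 118. ])]
rim [array([615. ,  31.8, 100. ]), array([ 599.2, -106.4,  100. ])]
[549.67322693 -33.1758876  201.30405397] -0.11890207868648117
tool move 12.472517000565112 -2.5731476321405085
```

{"api": "apply_moves", "payload": {
  "targets": [
    {"offset": [0.2,-0.05,0.3],"yaw": 0,"gripper": 0},
    {"offset": [0.2,-0.05,0.6],"yaw": 0,"gripper": 0},
    {"offset": [0.2,-0.05,0.9],"yaw": 0,"gripper": 0},
    {"offset": [0,0,0.9],"yaw": 0,"gripper": 0},
    {"offset": [0,0,0.9],"yaw": 0,"gripper": 0},
    {"offset": [0,0,0.9],"yaw": 0,"gripper": 0},
    {"offset": [0,0,0.8],"yaw": 0,"gripper": 0},
    {"offset": [0,0,0.5],"yaw": 0,"gripper": 0},
    {"offset": [0,0,0.2],"yaw": 0,"gripper": 0},
    {"offset": [0,0,0],"yaw": 0,"gripper": 0}
  ]
}}

```text
time_s: 13.0
eef_pos: [561.9, -31.1, 80.2]
tool_rot: [3.141, 0.002, -0.119]
ft_force: [0.1, -0.0, 0.3]
opening: 47.3
grip_force: 0.0
```

{"api": "apply_moves", "payload": {
  "targets": [
    {"offset": [0,0,0],"yaw": 0,"gripper": 1},
    {"offset": [0,0,0],"yaw": 0,"gripper": 1},
    {"offset": [0,0,0],"yaw": 0,"gripper": 1},
    {"offset": [0,0,0],"yaw": 0,"gripper": 1},
    {"offset": [0,0,0],"yaw": 0,"gripper": 1},
    {"offset": [0,0,0],"yaw": 0,"gripper": 1},
    {"offset": [0,0,0],"yaw": 0,"gripper": 1},
    {"offset": [-0.1,0,0],"yaw": 0,"gripper": 1},
    {"offset": [-0.2,0,0],"yaw": 0,"gripper": 1},
    {"offset": [-0.3,0,0],"yaw": 0,"gripper": 1}
  ],
  "grip_force": 40
}}

```text
time_s: 13.83
eef_pos: [552.2, -30.1, 81.9]
tool_rot: [3.141, -0.004, -0.119]
ft_force: [3.4, -1.3, 1.9]
opening: 15.0
grip_force: 40.0
```

{"api": "apply_moves", "payload": {
  "targets": [
    {"offset": [-0.5,0,0],"yaw": 0,"gripper": 1},
    {"offset": [-0.6,0,0],"yaw": 0,"gripper": 1},
    {"offset": [-0.6,0,0],"yaw": 0,"gripper": 1},
    {"offset": [-0.6,0,0],"yaw": 0,"gripper": 1},
    {"offset": [-0.6,0,0],"yaw": 0,"gripper": 1},
    {"offset": [-0.6,0,0],"yaw": 0,"gripper": 1},
    {"offset": [-0.6,0,0],"yaw": 0,"gripper": 1},
    {"offset": [-0.5,0,0],"yaw": 0,"gripper": 1},
    {"offset": [-0.4,0,0],"yaw": 0,"gripper": 1},
    {"offset": [-0.2,0,0],"yaw": 0,"gripper": 1}
  ]
}}

```text
time_s: 14.67
eef_pos: [446.5, -17.9, 81.9]
tool_rot: [3.141, -0.001, -0.12]
ft_force: [2.5, -2.0, 4.3]
opening: 15.0
grip_force: 40.0
```

{"api": "apply_moves", "payload": {
  "targets": [
    {"offset": [-0.1,0,0],"yaw": 0,"gripper": 1},
    {"offset": [-0.1,0,0],"yaw": 0,"gripper": 1},
    {"offset": [-0.1,0,0],"yaw": 0,"gripper": 1},
    {"offset": [-0.05,0,0],"yaw": 0,"gripper": 1},
    {"offset": [0,0,0],"yaw": 0,"gripper": 1},
    {"offset": [0,0,0],"yaw": 0,"gripper": 1},
    {"offset": [0,0,0],"yaw": 0,"gripper": 1},
    {"offset": [0,0,0],"yaw": 0,"gripper": 1},
    {"offset": [0,0,0],"yaw": 0,"gripper": 1},
    {"offset": [0,0,0],"yaw": 0,"gripper": 1}
  ]
}}

```text
time_s: 15.5
eef_pos: [443.4, -17.6, 81.9]
tool_rot: [3.14, -0.005, -0.119]
ft_force: [6.5, -2.7, 1.6]
opening: 15.2
grip_force: 40.0
```

{"api": "apply_moves", "payload": {
  "targets": [
    {"offset": [-0.1,0,0],"yaw": 0,"gripper": 1},
    {"offset": [-0.1,0,0],"yaw": 0,"gripper": 1},
    {"offset": [-0.1,0,0],"yaw": 0,"gripper": 1},
    {"offset": [-0.1,0,0],"yaw": 0,"gripper": 1},
    {"offset": [0,0,0],"yaw": 0,"gripper": 1},
    {"offset": [0,0,0],"yaw": 0,"gripper": 1},
    {"offset": [0,0,0],"yaw": 0,"gripper": 1},
    {"offset": [0,0,0],"yaw": 0,"gripper": 1},
    {"offset": [0,0,0],"yaw": 0,"gripper": 1},
    {"offset": [0,0,0],"yaw": 0,"gripper": 1}
  ]
}}

```text
time_s: 16.33
eef_pos: [442.9, -17.6, 82.1]
tool_rot: [3.137, -0.018, -0.118]
ft_force: [21.3, -1.6, -16.0]
opening: 15.3
grip_force: 40.0
```

{"api": "apply_moves", "payload": {
  "targets": [
    {"offset": [0.25,0,0],"yaw": 0,"gripper": 1},
    {"offset": [0,0,0],"yaw": 0,"gripper": 0},
    {"offset": [0,0,0],"yaw": 0,"gripper": 0},
    {"offset": [0,0,-0.2],"yaw": 0,"gripper": 0},
    {"offset": [0,0,-0.6],"yaw": 0,"gripper": 0},
    {"offset": [0,0,-1],"yaw": 0,"gripper": 0},
    {"offset": [0,0,-1],"yaw": 0,"gripper": 0},
    {"offset": [0,0,-1],"yaw": 0,"gripper": 0},
    {"offset": [0,0,-1],"yaw": 0,"gripper": 0},
    {"offset": [0,0,-0.6],"yaw": 0,"gripper": 0}
  ]
}}

```text
time_s: 17.17
eef_pos: [435.9, -16.0, 190.7]
tool_rot: [-3.141, 0.002, -0.119]
ft_force: [0.7, -0.0, -0.4]
opening: 47.0
grip_force: 0.0
```

```bash
python3 plan.py 528 342 190 1.077 20 0; python3 -c "
from h import *
print(arm.state()['time_s'])"
```

```text
{"offset":[0.1,-0.9,0],"yaw":-0.75,"gripper":0},
{"offset":[0.2,-0.9,0],"yaw":-0.75,"gripper":0},
{"offset":[0.25,-0.9,0],"yaw":-0.75,"gripper":0},
{"offset":[0.25,-0.9,0],"yaw":-0.75,"gripper":0},
{"offset":[0.35,-0.85,0],"yaw":-0.75,"gripper":0},
{"offset":[0.4,-0.85,0],"yaw":-0.75,"gripper":0},
{"offset":[0.45,-0.8,0],"yaw":-0.75,"gripper":0},
{"offset":[0.45,-0.8,0],"yaw":-0.75,"gripper":0},
{"offset":[0.55,-0.75,0],"yaw":-0.75,"gripper":0},
{"offset":[0.55,-0.75,0],"yaw":-0.75,"gripper":0}, 

{"offset":[0.65,-0.65,0],"yaw":-0.75,"gripper":0},
{"offset":[0.65,-0.65,0],"yaw":-0.7,"gripper":0},
{"offset":[0.7,-0.6,0],"yaw":-0.75,"gripper":0},
{"offset":[0.7,-0.6,0],"yaw":-0.75,"gripper":0},
{"offset":[0.8,-0.5,0.05],"yaw":-0.75,"gripper":0},
{"offset":[0.75,-0.5,0],"yaw":-0.75,"gripper":0},
{"offset":[0.85,-0.4,0],"yaw":-0.75,"gripper":0},
{"offset":[0.85,-0.4,0],"yaw":-0.75,"gripper":0},
{"offset":[0.85,-0.35,0],"yaw":-0.75,"gripper":0},
{"offset":[0.9,-0.25,0],"yaw":-0.75,"gripper":0}, 

max 0.9 end [528.3 342.3 189.7] 1.077
17.1667
```

{"api": "apply_moves", "payload": {
  "targets": [
    {"offset": [0.1,-0.9,0],"yaw": -0.75,"gripper": 0},
    {"offset": [0.2,-0.9,0],"yaw": -0.75,"gripper": 0},
    {"offset": [0.25,-0.9,0],"yaw": -0.75,"gripper": 0},
    {"offset": [0.25,-0.9,0],"yaw": -0.75,"gripper": 0},
    {"offset": [0.35,-0.85,0],"yaw": -0.75,"gripper": 0},
    {"offset": [0.4,-0.85,0],"yaw": -0.75,"gripper": 0},
    {"offset": [0.45,-0.8,0],"yaw": -0.75,"gripper": 0},
    {"offset": [0.45,-0.8,0],"yaw": -0.75,"gripper": 0},
    {"offset": [0.55,-0.75,0],"yaw": -0.75,"gripper": 0},
    {"offset": [0.55,-0.75,0],"yaw": -0.75,"gripper": 0}
  ]
}}

```text
time_s: 18.0
eef_pos: [483.2, 164.7, 189.4]
tool_rot: [3.141, 0.0, 0.487]
ft_force: [0.7, 0.2, 0.7]
opening: 46.7
grip_force: 0.0
```

{"api": "apply_moves", "payload": {
  "targets": [
    {"offset": [0.65,-0.65,0],"yaw": -0.75,"gripper": 0},
    {"offset": [0.65,-0.65,0],"yaw": -0.7,"gripper": 0},
    {"offset": [0.7,-0.6,0],"yaw": -0.75,"gripper": 0},
    {"offset": [0.7,-0.6,0],"yaw": -0.75,"gripper": 0},
    {"offset": [0.8,-0.5,0.05],"yaw": -0.75,"gripper": 0},
    {"offset": [0.75,-0.5,0],"yaw": -0.75,"gripper": 0},
    {"offset": [0.85,-0.4,0],"yaw": -0.75,"gripper": 0},
    {"offset": [0.85,-0.4,0],"yaw": -0.75,"gripper": 0},
    {"offset": [0.85,-0.35,0],"yaw": -0.75,"gripper": 0},
    {"offset": [0.9,-0.25,0],"yaw": -0.75,"gripper": 0}
  ]
}}

```text
time_s: 18.83
eef_pos: [529.4, 343.9, 188.2]
tool_rot: [-3.141, 0.0, 1.083]
ft_force: [-0.0, 0.3, -0.6]
opening: 47.0
grip_force: 0.0
```

```bash
python3 -c "
from h import *
for _ in range(5): snap('top','top1')
s=arm.state();print(s['time_s'],s['eef_pos'],s['tool_rot'],s['joint_positions'].round(2))
snap('wrist','w6');a=cv2.imread('pics/w6.png');cv2.imwrite('pics/w6v.png',cv2.resize(a,(800,600)))"
```

```text
19.0833 [529.39161278 340.88876573 188.19724199] [3.14147203e+00 1.53000815e-03 1.07558131e+00] [-0.89  0.66  0.46  1.6  -0.34  0.96 -0.81]
```

View pics/w6v.png

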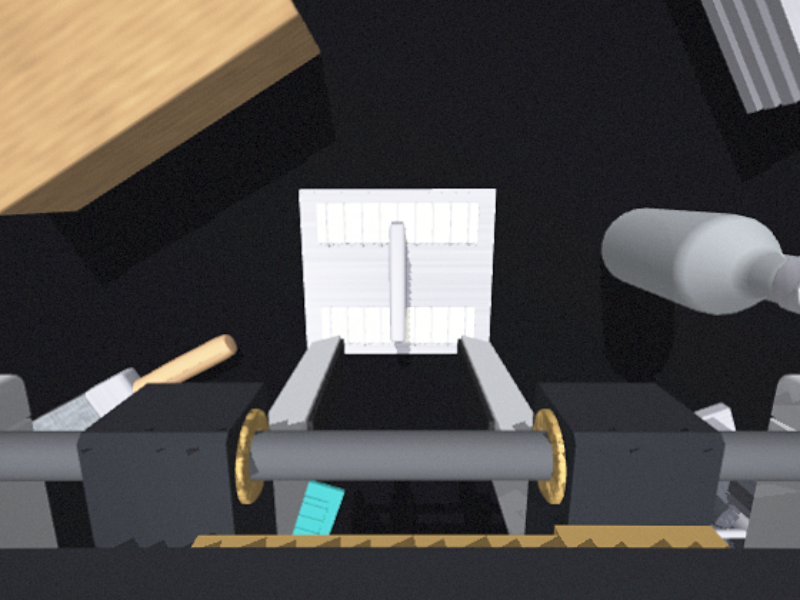

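The handle bar's top runs from (398,222) to (398,341), in line with the tool's x axis. The cover's far corners are at (299,189) and (495,189).

```bash
python3 -c "
from h import *
W=lambda x,y:('w6',(x+.5)*.7-.5,(y+.5)*.7-.5)
b=[atz(*W(398,q),47) for q in (223,341)];m=(b[0]+b[1])/2;e=b[0]-b[1];print(m,np.linalg.norm(e),np.arctan2(e[1],e[0]))
q=[atz(*W(*q),5) for q in [(299,189),(495,189),(490,354),(308,354)]];print(np.round(q,1),np.mean(q,0));e=q[1]-q[0];print('edge',np.arctan2(e[1],e[0])+np.pi/2)
s=arm.state();P=m-s['eef_pos'];a=s['tool_rot'][2];c,t=np.cos(a),np.sin(a);print(s['eef_pos'],a,'tool move',P[0]*c+P[1]*t,P[0]*t-P[1]*c)"
```

```text
[528.5046701  342.75845735  47.        ] 87.02113959913505 1.0739956139957343
[[492.4 438.2   5. ]
 [626.6 365.6   5. ]
 [564.1 244.6   5. ]
 [428.  318.2   5. ]] [527.75475735 341.62850147   5.        ]
edge 1.0752668852317935
[529.51551907 340.53162309 188.371219  ] 1.0748970018364021 tool move 1.4776073351621608 -1.9486618520653762
```

{"api": "apply_moves", "payload": {
  "targets": [
    {"offset": [0.05,-0.05,0.4],"yaw": 0,"gripper": 0},
    {"offset": [0,-0.05,0.8],"yaw": 0,"gripper": 0},
    {"offset": [0,0,1],"yaw": 0,"gripper": 0},
    {"offset": [0,0,1],"yaw": 0,"gripper": 0},
    {"offset": [0,0,1],"yaw": 0,"gripper": 0},
    {"offset": [0,0,1],"yaw": 0,"gripper": 0},
    {"offset": [0,0,1],"yaw": 0,"gripper": 0},
    {"offset": [0,0,1],"yaw": 0,"gripper": 0},
    {"offset": [0,0,0.7],"yaw": 0,"gripper": 0},
    {"offset": [0,0,0.4],"yaw": 0,"gripper": 0}
  ]
}}

```text
time_s: 19.97
eef_pos: [527.2, 342.6, 20.4]
tool_rot: [-3.14, 0.003, 1.076]
ft_force: [-0.7, 0.2, 0.9]
opening: 47.0
grip_force: 0.0
```

{"api": "apply_moves", "payload": {
  "targets": [
    {"offset": [0,0,0.05],"yaw": 0,"gripper": 0},
    {"offset": [0,0,0],"yaw": 0,"gripper": 0},
    {"offset": [0,0,0],"yaw": 0,"gripper": 1},
    {"offset": [0,0,0],"yaw": 0,"gripper": 1},
    {"offset": [0,0,0],"yaw": 0,"gripper": 1},
    {"offset": [0,0,0],"yaw": 0,"gripper": 1},
    {"offset": [0,0,0],"yaw": 0,"gripper": 1},
    {"offset": [0,0,0],"yaw": 0,"gripper": 1},
    {"offset": [0,0,0],"yaw": 0,"gripper": 1},
    {"offset": [0,0,0],"yaw": 0,"gripper": 1}
  ],
  "grip_force": 50
}}

```text
time_s: 20.8
eef_pos: [528.4, 344.0, 21.8]
tool_rot: [3.142, -0.0, 1.077]
ft_force: [-0.4, 0.7, 3.3]
opening: 11.4
grip_force: 50.0
```

{"api": "apply_moves", "payload": {
  "targets": [
    {"offset": [0,0,-0.3],"yaw": 0,"gripper": 1},
    {"offset": [0,0,-0.6],"yaw": 0,"gripper": 1},
    {"offset": [0,0,-1],"yaw": 0,"gripper": 1},
    {"offset": [0,0,-1],"yaw": 0,"gripper": 1},
    {"offset": [0,0,-1],"yaw": 0,"gripper": 1},
    {"offset": [0,0,-1],"yaw": 0,"gripper": 1},
    {"offset": [0,0,-1],"yaw": 0,"gripper": 1},
    {"offset": [0,0,-1],"yaw": 0,"gripper": 1},
    {"offset": [0,0,-1],"yaw": 0,"gripper": 1},
    {"offset": [0,0,-1],"yaw": 0,"gripper": 1}
  ]
}}

```text
time_s: 21.63
eef_pos: [527.8, 343.4, 201.0]
tool_rot: [-3.141, 0.0, 1.076]
ft_force: [0.7, 0.8, -2.6]
opening: 11.5
grip_force: 50.0
```

```bash
python3 plan.py 586 -35 232 1.452 25 1; python3 -c "
from h import *
s=arm.state();print(s['eef_pos'],s['ft_force'],s['opening'])"
```

```text
{"offset":[-0.6,0.45,-0.05],"yaw":-0.2,"gripper":1},
{"offset":[-0.65,0.45,-0.05],"yaw":-0.2,"gripper":1},
{"offset":[-0.6,0.45,-0.1],"yaw":-0.15,"gripper":1},
{"offset":[-0.65,0.45,-0.05],"yaw":-0.2,"gripper":1},
{"offset":[-0.6,0.4,-0.05],"yaw":-0.2,"gripper":1},
{"offset":[-0.65,0.45,-0.05],"yaw":-0.2,"gripper":1},
{"offset":[-0.65,0.4,-0.1],"yaw":-0.15,"gripper":1},
{"offset":[-0.65,0.4,-0.05],"yaw":-0.2,"gripper":1},
{"offset":[-0.7,0.35,-0.05],"yaw":-0.2,"gripper":1},
{"offset":[-0.65,0.4,-0.05],"yaw":-0.2,"gripper":1}, 

{"offset":[-0.7,0.35,-0.1],"yaw":-0.15,"gripper":1},
{"offset":[-0.65,0.35,-0.05],"yaw":-0.2,"gripper":1},
{"offset":[-0.7,0.35,-0.05],"yaw":-0.2,"gripper":1},
{"offset":[-0.7,0.35,-0.05],"yaw":-0.2,"gripper":1},
{"offset":[-0.65,0.3,-0.1],"yaw":-0.15,"gripper":1},
{"offset":[-0.7,0.3,-0.05],"yaw":-0.2,"gripper":1},
{"offset":[-0.7,0.3,-0.05],"yaw":-0.2,"gripper":1},
{"offset":[-0.75,0.3,-0.05],"yaw":-0.2,"gripper":1},
{"offset":[-0.7,0.3,-0.1],"yaw":-0.15,"gripper":1},
{"offset":[-0.7,0.25,-0.05],"yaw":-0.2,"gripper":1}, 

{"offset":[-0.75,0.3,-0.05],"yaw":-0.2,"gripper":1},
{"offset":[-0.7,0.25,-0.05],"yaw":-0.2,"gripper":1},
{"offset":[-0.75,0.2,-0.1],"yaw":-0.15,"gripper":1},
{"offset":[-0.7,0.25,-0.05],"yaw":-0.2,"gripper":1},
{"offset":[-0.75,0.2,-0.05],"yaw":-0.2,"gripper":1}, 

max 0.75 end [585.8 -35.  232. ] 1.452
[527.82794929 343.41792005 200.97900198] [ 0.65206778  0.81685999 -2.58216023] 11.467825860115653
```

{"api": "apply_moves", "payload": {
  "targets": [
    {"offset": [-0.6,0.45,-0.05],"yaw": -0.2,"gripper": 1},
    {"offset": [-0.65,0.45,-0.05],"yaw": -0.2,"gripper": 1},
    {"offset": [-0.6,0.45,-0.1],"yaw": -0.15,"gripper": 1},
    {"offset": [-0.65,0.45,-0.05],"yaw": -0.2,"gripper": 1},
    {"offset": [-0.6,0.4,-0.05],"yaw": -0.2,"gripper": 1},
    {"offset": [-0.65,0.45,-0.05],"yaw": -0.2,"gripper": 1},
    {"offset": [-0.65,0.4,-0.1],"yaw": -0.15,"gripper": 1},
    {"offset": [-0.65,0.4,-0.05],"yaw": -0.2,"gripper": 1},
    {"offset": [-0.7,0.35,-0.05],"yaw": -0.2,"gripper": 1},
    {"offset": [-0.65,0.4,-0.05],"yaw": -0.2,"gripper": 1}
  ]
}}

```text
time_s: 22.47
eef_pos: [551.3, 191.3, 212.0]
tool_rot: [-3.141, 0.0, 1.229]
ft_force: [0.0, -1.2, -3.5]
opening: 11.4
grip_force: 50.0
```

{"api": "apply_moves", "payload": {
  "targets": [
    {"offset": [-0.7,0.35,-0.1],"yaw": -0.15,"gripper": 1},
    {"offset": [-0.65,0.35,-0.05],"yaw": -0.2,"gripper": 1},
    {"offset": [-0.7,0.35,-0.05],"yaw": -0.2,"gripper": 1},
    {"offset": [-0.7,0.35,-0.05],"yaw": -0.2,"gripper": 1},
    {"offset": [-0.65,0.3,-0.1],"yaw": -0.15,"gripper": 1},
    {"offset": [-0.7,0.3,-0.05],"yaw": -0.2,"gripper": 1},
    {"offset": [-0.7,0.3,-0.05],"yaw": -0.2,"gripper": 1},
    {"offset": [-0.75,0.3,-0.05],"yaw": -0.2,"gripper": 1},
    {"offset": [-0.7,0.3,-0.1],"yaw": -0.15,"gripper": 1},
    {"offset": [-0.7,0.25,-0.05],"yaw": -0.2,"gripper": 1}
  ]
}}

```text
time_s: 23.3
eef_pos: [574.4, 40.3, 225.1]
tool_rot: [-3.142, 0.0, 1.377]
ft_force: [1.2, -0.4, -3.2]
opening: 11.9
grip_force: 50.0
```

{"api": "apply_moves", "payload": {
  "targets": [
    {"offset": [-0.75,0.3,-0.05],"yaw": -0.2,"gripper": 1},
    {"offset": [-0.7,0.25,-0.05],"yaw": -0.2,"gripper": 1},
    {"offset": [-0.75,0.2,-0.1],"yaw": -0.15,"gripper": 1},
    {"offset": [-0.7,0.25,-0.05],"yaw": -0.2,"gripper": 1},
    {"offset": [-0.75,0.2,-0.05],"yaw": -0.2,"gripper": 1},
    {"offset": [0,0,0],"yaw": 0,"gripper": 1},
    {"offset": [0,0,0],"yaw": 0,"gripper": 1},
    {"offset": [0,0,0],"yaw": 0,"gripper": 1},
    {"offset": [0,0,0],"yaw": 0,"gripper": 1},
    {"offset": [0,0,0],"yaw": 0,"gripper": 1}
  ]
}}

```text
time_s: 24.13
eef_pos: [586.3, -33.0, 230.4]
tool_rot: [-3.141, -0.001, 1.455]
ft_force: [0.2, -0.7, -3.8]
opening: 11.3
grip_force: 50.0
```

```bash
python3 -c "
from h import *
s=arm.state();print(s['time_s'],s['eef_pos'],s['tool_rot'],s['ft_force'],s['moment'])
snap('scene','s2');a=cv2.imread('pics/s2.png')[150:300,190:390];cv2.imwrite('pics/s2v.png',cv2.resize(a,None,fx=4,fy=4,interpolation=cv2.INTER_CUBIC))"; python3 plan.py 586 -35 127 1.452 10 1 | tail -2
```

```text
24.1333 [586.26853543 -33.04288523 230.36441809] [-3.14103617e+00 -6.60299919e-04  1.45455152e+00] [ 0.19227769 -0.67917286 -3.75750365] [-0.07071011  0.07241614 -0.02690889]

max 0.55 end [586.1 -35.3 127.4] 1.45
```

View pics/s2v.png

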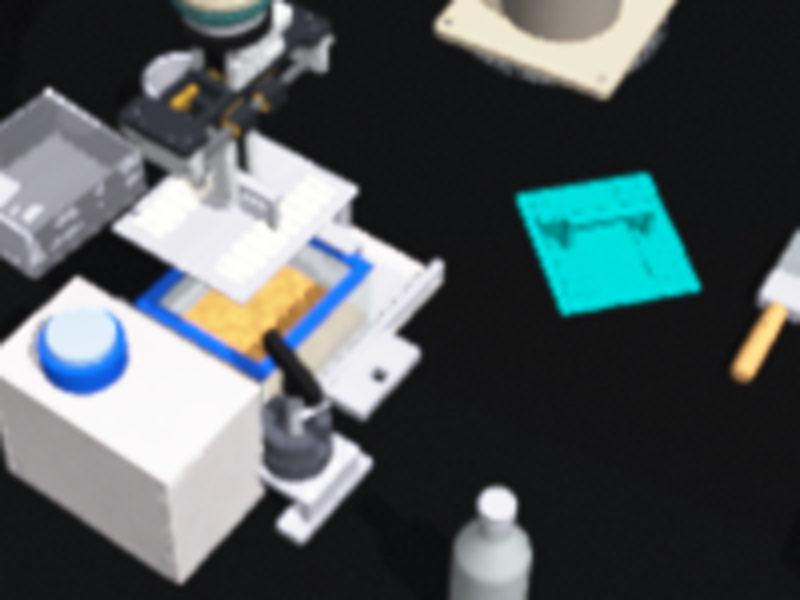

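The picture shows the cover held level over the box, the tray drawn out and the pin up. The rim's visible outer corners are at (137,302), (268,376) and (372,265).

```bash
python3 -c "
from h import *
S=lambda x,y:('s2',190+(x+.5)/4-.5,150+(y+.5)/4-.5)
R=np.array([567.3,-32.6]);X=np.array([.993,-.1187]);Y=np.array([.1187,.993])
for q,a,b in [((137,302),80,-70),((268,376),80,70),((372,265),-80,70)]:
    print(atz(*S(*q),100).round(1), (R+a*X+b*Y).round(1))
# cover corners held at top z=230.4-21.8+5
z=213.6;H=np.array([586.3,-33])
for q,a,b in [((115,228),77,-68),((247,300),77,68),((357,190),-77,68)]:
    print('cov',atz(*S(*q),z).round(1),(H+a*X+b*Y).round(1))"
```

```text
[ 639.  -107.1  100. ] [ 638.4 -111.6]
[651.   33.5 100. ] [655.   27.4]
[500.4  48.3 100. ] [496.2  46.4]
cov [ 656.7 -104.6  213.6] [ 654.7 -109.7]
cov [667.8  28.9 213.6] [670.8  25.4]
cov [521.6  44.7 213.6] [517.9  43.7]
```

{"api": "apply_moves", "payload": {
  "targets": [
    {"offset": [-0.1,0,0.3],"yaw": 0,"gripper": 1},
    {"offset": [0,0,0.6],"yaw": 0,"gripper": 1},
    {"offset": [0,0,0.8],"yaw": 0,"gripper": 1},
    {"offset": [0,0,0.8],"yaw": 0,"gripper": 1},
    {"offset": [0,0,0.8],"yaw": 0,"gripper": 1},
    {"offset": [0,0,0.7],"yaw": 0,"gripper": 1},
    {"offset": [0,0,0.4],"yaw": 0,"gripper": 1},
    {"offset": [0,0,0.2],"yaw": 0,"gripper": 1},
    {"offset": [0,0,0],"yaw": 0,"gripper": 1},
    {"offset": [0,0,0],"yaw": 0,"gripper": 1}
  ]
}}

```text
time_s: 25.02
eef_pos: [586.6, -36.7, 138.8]
tool_rot: [3.141, 0.0, 1.453]
ft_force: [-0.1, 0.3, -4.0]
opening: 11.3
grip_force: 50.0
```

{"api": "apply_moves", "payload": {
  "targets": [
    {"offset": [0,0,0.1],"yaw": 0,"gripper": 1},
    {"offset": [0,0,0.1],"yaw": 0,"gripper": 1},
    {"offset": [0,0,0.1],"yaw": 0,"gripper": 1},
    {"offset": [0,0,0.1],"yaw": 0,"gripper": 1},
    {"offset": [0,0,0.1],"yaw": 0,"gripper": 1},
    {"offset": [0,0,0.05],"yaw": 0,"gripper": 1},
    {"offset": [0,0,0],"yaw": 0,"gripper": 1},
    {"offset": [0,0,0],"yaw": 0,"gripper": 1},
    {"offset": [0,0,0],"yaw": 0,"gripper": 1},
    {"offset": [0,0,0],"yaw": 0,"gripper": 1}
  ]
}}

```text
time_s: 25.85
eef_pos: [586.3, -36.6, 127.5]
tool_rot: [3.141, -0.0, 1.453]
ft_force: [-0.1, -0.0, -2.5]
opening: 11.2
grip_force: 50.0
```

{"api": "apply_moves", "payload": {
  "targets": [
    {"offset": [0.1,0,0.05],"yaw": 0,"gripper": 1},
    {"offset": [0,0,0.05],"yaw": 0,"gripper": 1},
    {"offset": [0,-0.1,0],"yaw": 0,"gripper": 1},
    {"offset": [0,-0.1,0],"yaw": 0,"gripper": 1},
    {"offset": [0,-0.1,0],"yaw": 0,"gripper": 1},
    {"offset": [0,-0.1,0],"yaw": 0,"gripper": 1},
    {"offset": [0,-0.1,0],"yaw": 0,"gripper": 1},
    {"offset": [0,-0.1,0],"yaw": 0,"gripper": 1},
    {"offset": [0,0,0],"yaw": 0,"gripper": 1},
    {"offset": [0,0,0],"yaw": 0,"gripper": 1}
  ]
}}

```text
time_s: 26.68
eef_pos: [574.5, -33.1, 125.5]
tool_rot: [3.142, -0.0, 1.453]
ft_force: [0.8, 0.0, -3.1]
opening: 11.5
grip_force: 50.0
```

{"api": "apply_moves", "payload": {
  "targets": [
    {"offset": [0,-0.1,0],"yaw": 0,"gripper": 1},
    {"offset": [0,-0.1,0],"yaw": 0,"gripper": 1},
    {"offset": [0,-0.1,0],"yaw": 0,"gripper": 1},
    {"offset": [0,-0.05,0],"yaw": 0,"gripper": 1},
    {"offset": [0,0,0],"yaw": 0,"gripper": 1},
    {"offset": [0,0,0],"yaw": 0,"gripper": 1},
    {"offset": [0,0,0],"yaw": 0,"gripper": 1},
    {"offset": [0,0,0],"yaw": 0,"gripper": 1},
    {"offset": [0,0,0],"yaw": 0,"gripper": 1},
    {"offset": [0,0,0],"yaw": 0,"gripper": 1}
  ]
}}

```text
time_s: 27.52
eef_pos: [567.6, -32.3, 125.4]
tool_rot: [3.142, -0.0, 1.453]
ft_force: [-0.1, 0.3, -4.0]
opening: 11.3
grip_force: 50.0
```

{"api": "apply_moves", "payload": {
  "targets": [
    {"offset": [0,-0.05,0],"yaw": 0,"gripper": 1},
    {"offset": [0,-0.05,0],"yaw": 0,"gripper": 1},
    {"offset": [0,0,0],"yaw": 0,"gripper": 1},
    {"offset": [0,0,0],"yaw": 0,"gripper": 1},
    {"offset": [0,0,0],"yaw": 0,"gripper": 1},
    {"offset": [0,0,0],"yaw": 0,"gripper": 1},
    {"offset": [0,0,0],"yaw": 0,"gripper": 1},
    {"offset": [0,0,0],"yaw": 0,"gripper": 1},
    {"offset": [0,0,0],"yaw": 0,"gripper": 1},
    {"offset": [0,0,0],"yaw": 0,"gripper": 1}
  ]
}}

```text
time_s: 28.35
eef_pos: [565.6, -32.1, 125.4]
tool_rot: [-3.141, -0.0, 1.453]
ft_force: [0.3, 0.2, -3.7]
opening: 11.7
grip_force: 50.0
```

{"api": "apply_moves", "payload": {
  "targets": [
    {"offset": [0,-0.05,0],"yaw": 0,"gripper": 1},
    {"offset": [0,-0.05,0],"yaw": 0,"gripper": 1},
    {"offset": [0,-0.05,0],"yaw": 0,"gripper": 1},
    {"offset": [0,0,0],"yaw": 0,"gripper": 1},
    {"offset": [0,0,0],"yaw": 0,"gripper": 1},
    {"offset": [0,0,0],"yaw": 0,"gripper": 1},
    {"offset": [0,0,0],"yaw": 0,"gripper": 1},
    {"offset": [0,0,0],"yaw": 0,"gripper": 1},
    {"offset": [0,0,0],"yaw": 0,"gripper": 1},
    {"offset": [0,0,0],"yaw": 0,"gripper": 1}
  ]
}}

```text
time_s: 29.18
eef_pos: [564.2, -31.8, 126.0]
tool_rot: [3.138, -0.0, 1.453]
ft_force: [5.6, 0.3, -1.7]
opening: 11.3
grip_force: 50.0
```

{"api": "apply_moves", "payload": {
  "targets": [
    {"offset": [0,0.1,0],"yaw": 0,"gripper": 1},
    {"offset": [0,0.1,0],"yaw": 0,"gripper": 1},
    {"offset": [0,0,0.05],"yaw": 0,"gripper": 1},
    {"offset": [0,0,0.05],"yaw": 0,"gripper": 1},
    {"offset": [0,0,0.05],"yaw": 0,"gripper": 1},
    {"offset": [0,0,0.05],"yaw": 0,"gripper": 1},
    {"offset": [0,0,0],"yaw": 0,"gripper": 1},
    {"offset": [0,0,0],"yaw": 0,"gripper": 1},
    {"offset": [0,0,0],"yaw": 0,"gripper": 1},
    {"offset": [0,0,0],"yaw": 0,"gripper": 1}
  ]
}}

```text
time_s: 30.02
eef_pos: [566.2, -32.3, 121.7]
tool_rot: [-3.141, -0.0, 1.453]
ft_force: [-2.6, 0.8, 4.5]
opening: 11.6
grip_force: 50.0
```

{"api": "apply_moves", "payload": {
  "targets": [
    {"offset": [0,0,0],"yaw": 0,"gripper": 0.6},
    {"offset": [0,0,0],"yaw": 0,"gripper": 0.4},
    {"offset": [0,0,0],"yaw": 0,"gripper": 0.3},
    {"offset": [0,0,0],"yaw": 0,"gripper": 0.3},
    {"offset": [0,0,-0.3],"yaw": 0,"gripper": 0.3},
    {"offset": [0,0,-0.6],"yaw": 0,"gripper": 0.3},
    {"offset": [0,0,-1],"yaw": 0,"gripper": 0.3},
    {"offset": [0,0,-1],"yaw": 0,"gripper": 0.3},
    {"offset": [0,0,-1],"yaw": 0,"gripper": 0.3},
    {"offset": [0,0,-1],"yaw": 0,"gripper": 0.3}
  ]
}}

```text
time_s: 30.85
eef_pos: [566.7, -32.3, 220.8]
tool_rot: [3.141, 0.0, 1.453]
ft_force: [-0.0, 0.7, -0.2]
opening: 32.8
grip_force: 0.0
```

{"api": "apply_moves", "payload": {
  "targets": [
    {"offset": [0,0,-1],"yaw": 0,"gripper": 0.3},
    {"offset": [0,0,-0.5],"yaw": 0,"gripper": 0.3},
    {"offset": [-0.5,0,0],"yaw": 0,"gripper": 0.3},
    {"offset": [-0.5,0,0],"yaw": 0,"gripper": 0.3},
    {"offset": [-0.5,0,0],"yaw": 0,"gripper": 0.3},
    {"offset": [0,0,0],"yaw": 0,"gripper": 0.3},
    {"offset": [0,0,0],"yaw": 0,"gripper": 0.3},
    {"offset": [0,0,0],"yaw": 0,"gripper": 0.3},
    {"offset": [0,0,0],"yaw": 0,"gripper": 0.3},
    {"offset": [0,0,0],"yaw": 0,"gripper": 0.3}
  ]
}}

```text
time_s: 31.68
eef_pos: [563.0, -61.4, 249.1]
tool_rot: [-3.141, -0.0, 1.453]
ft_force: [0.3, -0.2, 0.2]
opening: 32.7
grip_force: 0.0
```

```bash
python3 - <<'E'
from h import *
s=arm.state();print(s['time_s'],s['eef_pos'],s['ft_force'],s['opening'])
snap('wrist','w9');snap('scene','s9');snap('top','t9')
R=np.array([567.3,-32.6]);X=np.array([.993,-.1187]);Y=np.array([.1187,.993])
# predicted cover corners (top, z=105), and dark/bright test in the wrist and scene pictures
C=R+X*(-1)
for fn in ('w9','s9','t9'):
    im=cv2.imread(f'pics/{fn}.png')
    for a,b in [(77,68),(77,-68),(-60,66)]:
        print(fn,proj(fn,[*(C+a*X+b*Y),105]).round(0))
    # profile along the cover's y axis and x axis, off the handle: colour BGR at sample points
    for nm,pts in (('x',[(a,30) for a in range(60,92,3)]),('y+',[(45,b) for b in range(56,80,3)]),('y-',[(45,-b) for b in range(56,80,3)])):
        o=[]
        for a,b in pts:
            u,v=proj(fn,[*(C+a*X+b*Y),103]).round().astype(int)
            o.append(tuple(int(q) for q in im[v,u]) if 0<=v<420 and 0<=u<560 else None)
        print(nm,pts[0],o)
E
```

```text
31.6833 [563.0319324 -61.4487167 249.0911073] [ 0.33153319 -0.19978942  0.17910385] 32.668788334519036
w9 [360. 101.]
w9 [352. 235.]
w9 [219. 103.]
x (60, 30) [(252, 253, 253), (180, 188, 187), (162, 154, 153), (164, 154, 154), (158, 147, 150), (194, 185, 185), (232, 116, 56), (209, 146, 123), (163, 162, 162), (167, 162, 167), (169, 164, 167)]
y+ (45, 56) [(231, 221, 221), (233, 226, 226), (235, 227, 227), (231, 225, 225), (236, 121, 63), (162, 155, 154), (161, 153, 152), (25, 25, 23)]
y- (45, -56) [(253, 254, 254), (254, 255, 255), (231, 223, 221), (225, 217, 217), (231, 224, 224), (146, 140, 139), (181, 176, 173), (183, 178, 175)]
s9 [255. 242.]
s9 [224. 223.]
s9 [279. 217.]
x (60, 30) [(243, 248, 249), (243, 248, 249), (192, 185, 186), (221, 209, 211), (193, 181, 182), (228, 215, 215), (224, 177, 165), (240, 122, 50), (240, 122, 50), (200, 140, 120), (208, 184, 179)]
y+ (45, 56) [(40, 38, 39), (45, 42, 43), (45, 42, 43), (48, 43, 43), (88, 65, 58), (46, 37, 36), (87, 52, 39), (151, 104, 88)]
y- (45, -56) [(246, 248, 249), (245, 244, 245), (241, 237, 237), (220, 210, 210), (152, 142, 143), (73, 67, 67), (26, 22, 23), (16, 15, 15)]
t9 [270. 182.]
t9 [307. 186.]
t9 [266. 220.]
x (60, 30) [(248, 250, 250), (222, 222, 223), (195, 181, 183), (198, 181, 180), (229, 185, 168), (241, 173, 129), (241, 173, 129), (234, 174, 154), (205, 193, 196), (199, 194, 198), (195, 192, 197)]
y+ (45, 56) [(248, 243, 243), (247, 238, 239), (248, 224, 211), (248, 224, 211), (247, 165, 118), (204, 174, 171), (185, 173, 172), (183, 170, 170)]
y- (45, -56) [(187, 205, 215), (184, 202, 213), (181, 198, 208), (175, 193, 203), (175, 193, 203), (168, 186, 196), (165, 182, 192), (162, 177, 189)]
```

```bash
python3 -c "
from rig import arm
print(arm.job_done())"
```

```text
the job is handed in; nothing more can be done
None
```

I handed the job in at about 32 s. The pin is up in its rest notch, the tray is out at its stop, and the cover is under the lip, flat on the rim and let go. I had used all ten picture views, so I checked the final placing from contact forces and pixel samples only.

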